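Jog the ironing table up with the guarded stick

ROBOT

A 7-joint arm with a two-finger parallel gripper is mounted at the origin on the work surface; the furniture and walls round the work are solid. World frame = base frame: x ahead of the robot, y to its left, z up, the work surface at z = 0. Lengths are in m, angles in rad, forces in N, time in s.
With the tool pointing down it reaches from about 0.425 to 0.925 m from the base axis. Payload 6.8 kg.
Tool frame: the origin (TCP) lies between the finger pads; the fingertips stand 19 mm ahead of it and the grasp point (between the pads) is the TCP (bot.nose_length is the distance from the TCP to the fingertips, in m); y points along the fingers, z is the direction in which the jaws open and shut, and the axes are right-handed (so a half turn about y gives the same grasp; the last joint's range is limited). The gripper opens to 85 mm and grips with 20 to 120 N. Pads are 22 mm wide; open, the fingers measure 114 mm over their backs; the gripper's body (76 mm by 85 mm) begins 54 mm behind the grasp point. The pads swing forward as they close: fully open they stand 13 mm farther back than shut.
Start: joints at [-1.364, 0.477, 0.022, 1.555, -0.011, 1.109, -0.083], TCP at [0.209, 0.642, 0.25] pointing down, gripper open.
Joint ranges: [-2.96, 2.96], [-0.34, 2.1], [-1.41, 1.46], [0.24, 2.44], [-1.37, 4.51], [0.17, 1.92], [-2.96, 2.96]. Speed limits (rad/s): [2.39, 2.39, 3.14, 3.14, 3.14, 3.14, 3.14].

INTERFACE

Orientations are given as a unit quaternion [w, x, y, z].
In Python, from station import bot gives the robot as it stands.
- The arm moves only by the tool step_arm, never from a script. Its argument "steps" is one flat list of numbers, 4 for each row, row after row: the shift along the tool's x, y, z in m, then the turn about the tool's y in rad. A call has 1 to 5 rows; each row shifts and turns the pose as measured when the row begins, along the tool's axes as they then stand; what a row does not reach is not made up. A row lasts 1/10 s, in which the tool goes at most 50 mm and 8.59 degrees, less where a joint would pass 70% of its speed; a pose out of reach is approached as far as the arm can. A call with a gripper value outside its range is refused whole. "claw" is the finger opening in m, from 0 to 0.0854, set as the call begins (left out, the last holds). The fingers move at their own pace and stop on an object; "newtons" is the grip in N (left out, the last holds). Time passes only in rows, so rows that do not move let the fingers close. It gives the time, the measured TCP pose, the force and the opening at its end, in the units of the state.
- bot.observe(): the state, without advancing time (a new reading comes with each control period).
- bot.get_image(name): name is "side" or "top" or "wrist"; returns a dict with "frame" (480x640x3 uint8, red, green, blue), "range_z" (480x640 float32, m along the optical axis (not along the pixel's ray), 0 where there is no reading), "mtx" (3x3 intrinsics, pixels), "pose" (4x4, takes a point from camera to world coordinates). Camera axes: x right, y down, z forward; pixel columns grow to the right and rows downward; lengths in m; the calibration is good to about 2 mm. The wrist camera is an equidistant fisheye: a pixel r from the principal point sees the ray r / f radians off the axis. A picture is of the moment at which its call begins.
- bot.job_done(): hands the job in, once; it reports no verdict.
The state is a dict: "clock": time; "joint_positions": joint angles; "qvel": joint speeds; "tau": joint torques, N m; "tool_pos": TCP position; "orientation": TCP orientation; "ft_force": force on the tool from outside, world axes, zero at the start; "torque": the same for the moment, N m; "gripper_width": finger opening in m.
Only numpy, scipy, OpenCV 4.12 (cv2) and the standard library are available. Lean on these libraries where they do the work, as an engineer would, in place of code of your own. Each camera call takes 0.05 s, during which the arm holds its last target. There are 200 camera calls.

TASK

The ironing table has to go up a little: swing the metal guard of the control box up and over backwards until it stays open by itself, then push the spring-centred stick well over straight towards the raised triangle and hold it there for about two seconds. Let the stick spring back upright and leave the guard open; never push the stick towards the raised bar, and leave the two spools, the pot and the tape measure where they are.

Things in the scene. Friction and masses are not known exactly. Their poses are not given: they have to be found in the camera images.
- console: the control box, fixed to the shelf at the far end of the ironing table: flat grey box with a black top, 140 mm deep (its x, pointing away from the robot at yaw 0) x 150 mm wide (its y) x 45 mm high; origin at the centre of its underside, its z up. The stick rises from the middle of its top; the guard is hinged along its far (+x) edge; a raised triangle and a raised bar lie on its top to the left and right (+y, -y, in either order) of the stick, outside the guard.
- guard (a joint): angle of the aluminium guard, rad: 0 = closed over the stick, grows as it swings up and over away from the robot, stop at 1.75. Weighs about 150 g, moves freely; beyond about 0.7 it tips over by itself, before that it falls shut. Closed it is a hood 70 mm wide, top plate 119 to 123 mm above the shelf, reaching from the hinge 118 mm towards the robot, open at the front, with side cheeks 26 mm deep. Wide open it stands behind the box, up to 155 mm above the shelf.
- guard_hinge (a point): middle of the guard's hinge line, which runs along the box's y; 62 mm towards +x from the box's centre and 51 mm above its underside; fixed to the box
- guard_tab (a point): centre of the near face of the upright push tab at the guard's front edge: a plate 70 mm wide, 4 mm thick, standing 28 mm up from the top plate. Moves with the guard; closed it lies 56 mm towards -x from the box's centre and 135 mm above its underside. Pushing it away from the robot and following it in its arc about the hinge swings the guard open.
- stick_knob (a point): centre of the stick's grey knob, 26 mm in diameter, from 34 to 62 mm above the pivot; this point is 50 mm above the pivot, which lies on the box's vertical centre line 45 mm above its underside
- stick_side (a joint): tilt of the stick about the box's x axis, rad: positive = knob towards the box's +y, negative = towards -y; 0 upright, stops at +-0.42. Springs back (0.45 N m/rad, so about 4 N sideways at the knob for full tilt).
- stick_fore (a joint): tilt of the stick about the box's y axis, rad: positive = knob towards the box's +x; 0 upright, stops at +-0.42, same spring
- plate_triangle: raised white triangle (sides about 32 mm, 3 mm thick) on the box's top, 55 mm to the left or right of the box's centre; means up. Origin at the centre of its underside.
- plate_bar: raised white bar (12 x 30 mm, long along the box's y, 3 mm thick) on the box's top, 55 mm from the centre on the other side of the stick; means down. Origin at the centre of its underside.
- spool_navy: navy thread spool, 44 mm in diameter, 60 mm high, on the shelf to the right of the box; origin at the centre of its underside
- spool_white: white thread spool, 40 mm in diameter, 55 mm high, on the shelf to the left of the box; origin at the centre of its underside
- beeswax_pot: low round pot, 69 mm in diameter, 41 mm high, on the ironing table in front; origin at the centre of its underside
- tape_measure: rolled yellow tape measure, 54 mm across, 19 mm high, on the ironing table in front; origin at the centre of its underside

How it is judged:
On the way, in this order (a step that is already met when the one before it is completed fails the run):
1. the guard has been swung past its balance point and lies back, open by at least 1.5 rad (value of joint guard above 1.5 rad), for 0.2 s.
2. with the guard open, the stick is held towards the triangle for 1.2 s: knob at least about 13 mm (0.26 rad) over towards it and within 0.2 rad of straight (horizontal distance between stick_knob and plate_triangle below 0.042 m and value of joint stick_fore between -0.2 and 0.2 rad and value of joint guard above 1.5 rad), for 1.2 s.
At the end, for the whole second after the job is handed in: the guard stands open by itself (at least 1.5 rad) and the stick has sprung back upright (within 0.06 rad both ways) (value of joint guard above 1.5 rad and value of joint stick_side between -0.06 and 0.06 rad and value of joint stick_fore between -0.06 and 0.06 rad); the robot touches nothing.
It fails at once if the stick is pushed towards the bar (knob more than about 10 mm over towards it) (horizontal distance between stick_knob and plate_bar below 0.045 m).
It fails at once if the two spools, the pot or the tape measure is moved by more than 20 mm (distance of any of spool_navy, spool_white, beeswax_pot, tape_measure from where it was at the start of the episode above 0.02 m).
It also fails if it takes over 59 s, if anything falls off the work surface, if the arm or the gripper's body presses on something with over 40 N, if the wrist force passes 120 N, or if a joint passes its speed limit or range.

## Working session

There is one attempt and no reset: what is moved stays moved. The work goes in short steps, Python scripts to look and compute and a tool call to move; the robot and the scene stay as the last step left them, time stands still between calls to the robot, and variables do not carry over. Pictures are saved under pics/ and viewed, about 8 in all and at most 12, crops included, and the job is handed in when it is done.

Besides the shell and the picture viewer there is one more tool, called as name(argument=value, ...), one argument or row to a line, values as JSON. step_arm: Moves the arm, as the interface text tells. Its arguments: {"type":"object","properties":{"steps":{"type":"array"},"claw":{"type":"number"},"newtons":{"type":"number"}},"required":["steps"]}

```bash
mkdir -p pics; cat > h.py <<'E'
import numpy as np, cv2
from station import bot
def pts(im):
    z=im["range_z"]; K=im["mtx"]; v,u=np.mgrid[:480,:640]
    P=np.stack([(u-K[0,2])/K[0,0]*z,(v-K[1,2])/K[1,1]*z,z],-1)
    return P@im["pose"][:3,:3].T+im["pose"][:3,3]
def save(n,a): cv2.imwrite("pics/"+n,cv2.cvtColor(a,cv2.COLOR_RGB2BGR))
E
python3 - <<'E'
from h import *
s=bot.observe(); print(s)
for n in("top","side"):
    im=bot.get_image(n); save(n+"0.png",im["frame"]); np.savez("/tmp/"+n,**im)
    print(n,im["mtx"].round(1).tolist(),im["pose"].round(3).tolist())
E
```

```text
{'clock': 0.0, 'joint_positions': array([-1.364102  ,  0.47778546,  0.02232941,  1.55650743, -0.0115047 ,
        1.10931207, -0.08310948]), 'qvel': array([-0.00014814,  0.00081872, -0.00138516,  0.00162162, -0.00032304,
        0.00124166, -0.00039778]), 'tau': array([-3.63981826e-06, -5.96430373e+01,  1.60809148e+00, -2.81196409e+01,
        1.24729337e-02,  9.09298280e-03, -3.60543041e-06]), 'tool_pos': array([0.20881867, 0.6412664 , 0.24931168]), 'orientation': array([-0.69770302,  0.69903036, -0.11088926,  0.11077289]), 'ft_force': array([ 1.05577386, -0.26804623, -0.23894511]), 'torque': array([ 0.00148118,  0.05792721, -0.03145103]), 'gripper_width': 0.08523740017003106}
top [[543.6, 0.0, 317.2], [0.0, 543.6, 240.9], [0.0, 0.0, 1.0]] [[-0.015, -0.997, 0.074, 0.491], [-1.0, 0.015, -0.009, -0.004], [0.008, -0.074, -0.997, 1.063], [0.0, 0.0, 0.0, 1.0]]
side [[498.8, 0.0, 323.0], [0.0, 498.8, 236.4], [0.0, 0.0, 1.0]] [[-0.985, -0.094, 0.146, 0.413], [-0.174, 0.534, -0.827, 0.788], [0.0, -0.84, -0.542, 0.621], [0.0, 0.0, 0.0, 1.0]]
```

View pics/top0.png

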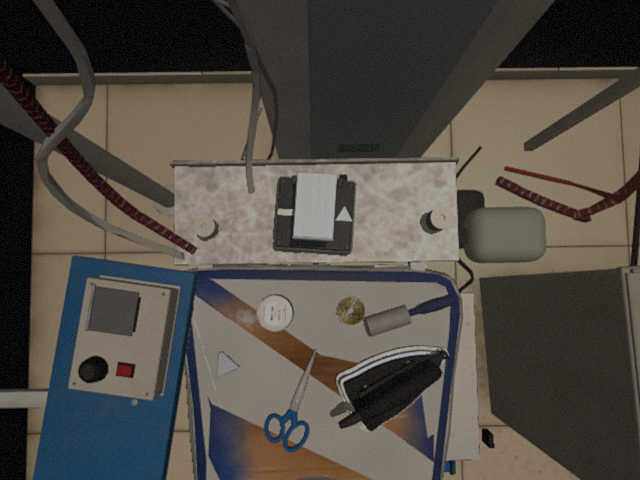

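View pics/side0.png

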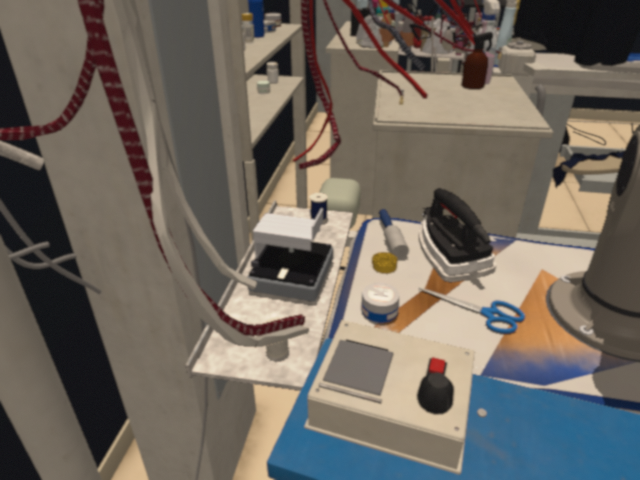

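The top view shows the console at about (315,215), with the closed white guard over the stick. The triangle is at (344,214), which is the right (-y) side, and the bar is at (285,212) on the left. The side view agrees. A grey column and a hose or cable sit near the far and left sides.

```bash
python3 - <<'E'
from h import *
im=dict(np.load("/tmp/top.npz")); P=pts(im); f=im["frame"]
K=im["mtx"];T=im["pose"]
def ray(u,v,z):
    d=T[:3,:3]@np.array([(u-K[0,2])/K[0,0],(v-K[1,2])/K[1,1],1]); return T[:3,3]+d*(z-T[2,3])/d[2]
roi=np.zeros((480,640),bool); roi[160:265,262:370]=1
sh=P[240:258,300:330,2]; 
print("shelf z",np.median(P[225:245,370:415,2]), "table",np.median(P[330:340,230:260,2]))
g=cv2.cvtColor(f,cv2.COLOR_RGB2GRAY)
zs=np.median(P[225:245,370:415,2])
m=(roi&(P[...,2]>zs+.035)&(P[...,2]<zs+.06)|roi&(g<75)).astype(np.uint8)
m=cv2.morphologyEx(m,cv2.MORPH_OPEN,np.ones((3,3)))
c=max(cv2.findContours(m,0,2)[0],key=cv2.contourArea)
r=cv2.minAreaRect(c);print(r)
b=cv2.boxPoints(r); w=[ray(*p,zs+.045) for p in b]; print(np.round(w,4).tolist(),"ctr",np.mean(w,0).round(4))
gm=roi&(P[...,2]>zs+.1); q=P[gm]; print("guard",gm.sum(),q.min(0),q.max(0))
gc=max(cv2.findContours(gm.astype(np.uint8),0,2)[0],key=cv2.contourArea); gr=cv2.minAreaRect(gc);print(gr)
print([ray(*p,zs+.121).round(4).tolist() for p in cv2.boxPoints(gr)])
for n,(a,bb,cc,d) in dict(tri=(200,228,335,356),bar=(204,220,276,294)).items():
    k=np.zeros_like(roi);k[a:bb,cc:d]=1;k&=(g>150)&(P[...,2]<zs+.07);v,u=np.nonzero(k);print(n,u.mean(),v.mean(),ray(u.mean(),v.mean(),zs+.048).round(4))
# height grid max above region
X=P.reshape(-1,3)
for x in np.arange(.4,.95,.03):
    print(round(x,2),[int(1000*max(X[(abs(X[:,0]-x)<.015)&(abs(X[:,1]-y)<.02)][:,2],default=-9)) for y in np.arange(.28,-.3,-.04)])
E
```

```text
shelf z -5.245178334778444e-06 table 0.00010096746921606226
((313.9017333984375, 213.1707000732422), (79.68578338623047, 79.86194610595703), 3.3664603233337402)
[[0.5501, 0.0722, 0.045], [0.7013, 0.0619, 0.045], [0.6902, -0.0887, 0.045], [0.5391, -0.0768, 0.045]] ctr [ 0.6202 -0.0079  0.045 ]
guard 2774 [ 0.49141588 -0.04733597  0.11507629] [0.68502646 0.02941528 1.06301653]
((314.6659240722656, 206.01107788085938), (40.975704193115234, 68.04894256591797), 3.814074993133545)
[[0.5662, 0.0313, 0.121], [0.6856, 0.0219, 0.121], [0.6798, -0.0497, 0.121], [0.5605, -0.0397, 0.121]]
tri 343.58762886597935 215.340206185567 [ 0.6145 -0.0635  0.048 ]
bar 284.4590163934426 211.78688524590163 [0.6228 0.0475 0.048 ]
0.4 [137, 128, 5, 6, 5, 47, 47, 5, 5, 21, 43, 42, 34, 6, 4]
0.43 [139, 129, 6, 5, 43, 46, 47, 5, 22, 23, 41, 43, 39, 33, 26]
0.46 [139, 130, 60, 5, 5, 49, 46, 5, 21, 23, 7, 21, 32, 35, 32]
0.49 [137, 130, 64, 7, 4, 5, 5, 1063, 4, 6, 4, 5, 4, 4, 0]
0.52 [64, 63, 61, 4, 5, 5, 5, 3, 5, 4, 4, 4, 4, 4, 3]
0.55 [133, 112, 102, 5, 6, 47, 49, 151, 152, 51, 5, 4, 5, 7, 5]
0.58 [139, 124, 101, 
[... 395 characters left out ...]
, 157, 195, -9000, -9000, -9000, -9000, -9000, -9000, -9000, -9000, -9000]
0.79 [-9000, -9000, -9000, -9000, -246, 479, 273, -9000, -9000, -9000, -9000, -9000, -9000, 482, 482]
0.82 [-9000, -9000, -9000, -9000, -9000, 478, 432, 443, 442, 442, 441, 440, 440, 470, -9000]
0.85 [-9000, -9000, -9000, -9000, -9000, 81, -9000, -9000, -9000, -9000, -9000, -9000, -9000, -9000, -9000]
0.88 [-9000, -9000, -9000, -9000, -9000, -9000, -9000, -9000, -9000, -9000, -9000, -9000, -9000, -9000, -9000]
0.91 [-789, -709, -796, -791, -793, -9000, -9000, -9000, -9000, -9000, -9000, -9000, -9000, -9000, -9000]
0.94 [-790, -760, -791, -786, -790, -9000, -9000, -9000, -9000, -9000, -9000, -9000, -9000, -9000, -9000]
```

step_arm(
  steps=[0,0,0,-0.12,0,0,0,-0.12,0.02,0,-0.04,0,0.024,0,-0.043,0,0.024,0,-0.043,0],
  claw=0,
)

```text
clock: 0.6
tool_pos: [0.2634, 0.5127, 0.2456]
orientation: [-0.706, 0.708, -0.02, 0.017]
ft_force: [1.0, 0.4, 0.2]
gripper_width: 0.0128
```

```bash
cat >> h.py <<'E'
from scipy.spatial.transform import Rotation as Ro
C=np.array([.621,-.008,0]); YAW=-.077
B=Ro.from_euler('z',YAW).as_matrix()
def st(goal=None):
    s=bot.observe(); q=s["orientation"]; R=Ro.from_quat([q[1],q[2],q[3],q[0]]).as_matrix()
    print("t%.2f"%s["clock"],"tcp",s["tool_pos"].round(4),"box",(B.T@(s["tool_pos"]-C)).round(4),"yaw %.3f"%np.arctan2(R[1,0],R[0,0]),"down",R[:,1].round(3),"F(box)",(B.T@s["ft_force"]).round(1),"w %.3f"%s["gripper_width"])
    if goal is not None: print("move tool",(R.T@(C+B@np.array(goal)-s["tool_pos"])).round(4))
E
python3 -c "
from h import *
st([-.115,0,.2])"
```

```text
t0.60 tcp [0.2634 0.5127 0.2456] box [-0.3966  0.4916  0.2456] yaw -0.052 down [-0.005 -0.003 -1.   ] F(box) [1.  0.5 0.2] w 0.013
move tool [ 0.2695  0.0462 -0.4983]
```

step_arm(
  steps=[0.024,0,-0.044,0,0.024,0,-0.044,0,0.024,0,-0.044,0,0.024,0,-0.044,0,0.024,0,-0.044,0],
)

```text
clock: 1.1
tool_pos: [0.3696, 0.2852, 0.2446]
orientation: [-0.705, 0.709, -0.02, 0.016]
ft_force: [1.2, -0.2, -0.7]
gripper_width: -0.0002
```

step_arm(
  steps=[0.024,0,-0.044,0,0.024,0,-0.044,0,0.024,0,-0.044,0,0.024,0,-0.044,0,0.02,0.02,-0.04,0.02],
)

```text
clock: 1.6
tool_pos: [0.4738, 0.0618, 0.2271]
orientation: [-0.706, 0.708, -0.026, 0.025]
ft_force: [0.6, 0.1, 0.5]
gripper_width: -0.0003
```

```bash
python3 -c "
from h import *
st([-.105,0,.15])"
```

```text
t1.60 tcp [0.4738 0.0618 0.2271] box [-0.1521  0.0582  0.2271] yaw -0.071 down [-0.001 -0.003 -1.   ] F(box) [0.6 0.1 0.5] w -0.000
move tool [ 0.0468  0.0773 -0.0582]
```

step_arm(
  steps=[0.015,0.025,-0.03,0,0.015,0.025,-0.025,0,0.01,0.02,-0.003,0,0,0.005,0,0,0,0,0,0],
)

```text
clock: 2.1
tool_pos: [0.5101, -0.0102, 0.1483]
orientation: [-0.704, 0.709, -0.031, 0.029]
ft_force: [-1.1, 0.1, 0.5]
gripper_width: 0.0001
```

```bash
python3 - <<'E'
from h import *
st([-.105,0,.15])
t=bot.get_image("top"); s=bot.get_image("side")
save("m1.png",np.hstack([cv2.resize(t["frame"][130:290,230:390],(400,400)),cv2.resize(s["frame"][160:320,220:380],(400,400))]))
E
```

```text
t2.10 tcp [ 0.5101 -0.0102  0.1483] box [-0.1104 -0.0108  0.1483] yaw -0.084 down [-0.003 -0.007 -1.   ] F(box) [-1.1  0.   0.5] w 0.000
move tool [ 0.0053 -0.0018  0.0108]
```

View pics/m1.png

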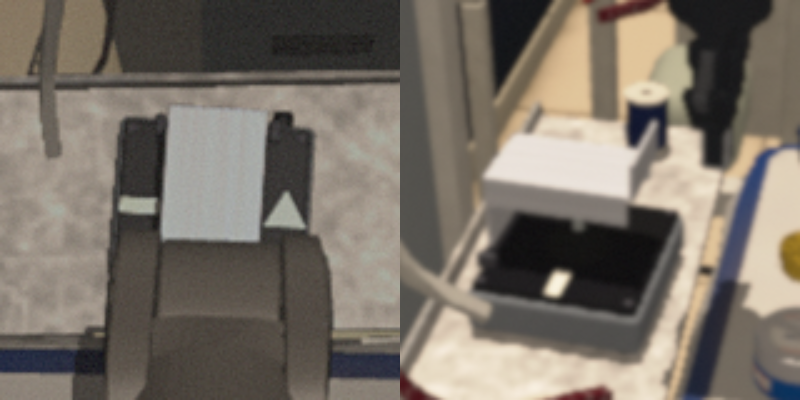

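Triangle confirmed at the right and the fingers are in front of the tab. Next I push along the guard's arc.

step_arm(
  steps=[0.02,0,0.006,0,0.017,0,0.005,0,0.011,-0.008,0,0,0.01,-0.011,0,0,0.01,-0.011,0,0],
)

```text
clock: 2.7
tool_pos: [0.5777, 0.0028, 0.1843]
orientation: [-0.706, 0.707, -0.027, 0.025]
ft_force: [-0.4, 0.2, -0.3]
gripper_width: 0.0001
```

```bash
python3 -c "
from h import *
st([-.025,0,.1885])"
```

```text
t2.70 tcp [0.5777 0.0028 0.1843] box [-0.044   0.0075  0.1843] yaw -0.073 down [-0.002 -0.002 -1.   ] F(box) [-0.4  0.1 -0.3] w 0.000
move tool [ 0.019  -0.0043 -0.0076]
```

step_arm(
  steps=[0.012,0,-0.004,0,0.012,-0.004,-0.003,0,0.013,-0.005,0,0,0.013,-0.005,0,0,0.013,-0.004,0,0],
)

```text
clock: 3.2
tool_pos: [0.6426, -0.0043, 0.2085]
orientation: [0.708, -0.706, 0.022, -0.024]
ft_force: [0.1, 0.1, -0.4]
gripper_width: 0.0002
```

```bash
python3 - <<'E'
from h import *
st([.029,0,.208])
t=bot.get_image("top"); s=bot.get_image("side")
save("m2.png",np.hstack([cv2.resize(t["frame"][130:290,230:390],(400,400)),cv2.resize(s["frame"][160:320,220:380],(400,400))]))
E
```

```text
t3.20 tcp [ 0.6426 -0.0043  0.2085] box [0.0213 0.0053 0.2085] yaw -0.066 down [ 0.003  0.003 -1.   ] F(box) [ 0.1  0.1 -0.4] w 0.000
move tool [ 0.0076  0.0005 -0.0054]
```

View pics/m2.png

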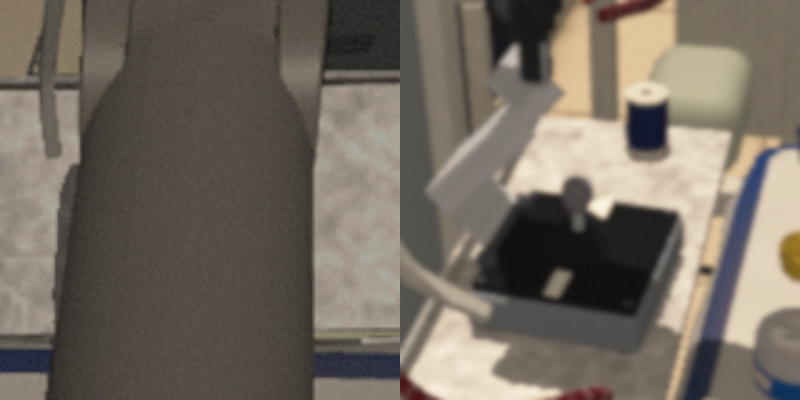

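The guard stands at about 0.8 rad with the fingers against the tab, and the stick is exposed. I push a bit further to tip it.

step_arm(
  steps=[0.013,-0.003,0,0,0.012,-0.002,0,0,0.01,0,0,0,0,0,0,0,-0.01,-0.01,0,0],
)

```text
clock: 3.8
tool_pos: [0.6663, -0.0047, 0.2214]
orientation: [0.708, -0.706, 0.023, -0.022]
ft_force: [-1.2, 0.3, -0.8]
gripper_width: -0.0
```

step_arm(
  steps=[-0.02,-0.01,0.005,0,-0.02,-0.005,0.02,0,-0.01,0,0.025,0,0,0,0.02,0,0,0,0,0],
)

```text
clock: 4.3
tool_pos: [0.6127, 0.0687, 0.2408]
orientation: [0.708, -0.705, 0.024, -0.023]
ft_force: [-0.3, 0.4, -0.8]
gripper_width: -0.0003
```

```bash
python3 - <<'E'
from h import *
st([0,.045,.2])
s=bot.get_image("side"); t=bot.get_image("top")
save("m3.png",np.hstack([cv2.resize(t["frame"][130:290,230:390],(400,400)),cv2.resize(s["frame"][160:320,220:380],(400,400))]))
np.savez("/tmp/side2",**s)
E
```

```text
t4.30 tcp [0.6127 0.0687 0.2408] box [-0.0141  0.0758  0.2408] yaw -0.066 down [-0.001  0.004 -1.   ] F(box) [-0.3  0.4 -0.8] w -0.000
move tool [ 0.0139  0.0407 -0.0311]
```

View pics/m3.png

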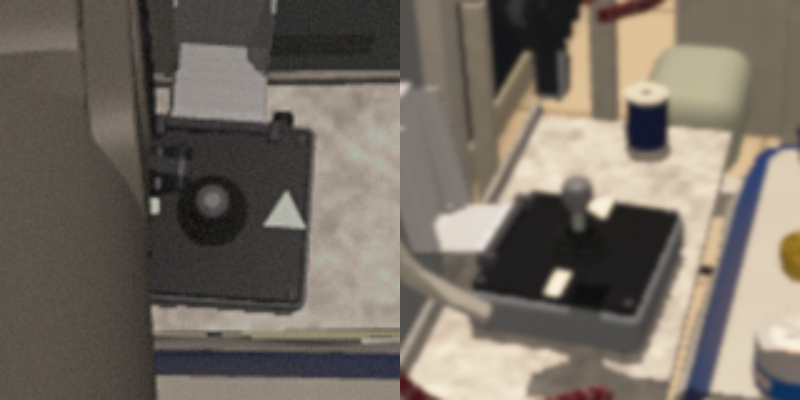

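The guard is lying back fully open. The stick is upright with its knob at about (315,211) in the top image, and the triangle is clear.

```bash
python3 - <<'E'
from h import *
T=bot.get_image("top"); P=pts(T); g=cv2.cvtColor(T["frame"],cv2.COLOR_RGB2GRAY); K=T["mtx"];M=T["pose"]
def ray(u,v,z):
    d=M[:3,:3]@np.array([(u-K[0,2])/K[0,0],(v-K[1,2])/K[1,1],1]); return M[:3,3]+d*(z-M[2,3])/d[2]
roi=np.zeros_like(g,bool); roi[195:230,302:328]=1
for lo in (.08,.09,.1):
    m=roi&(P[...,2]>lo)&(P[...,2]<.12); print(lo,m.sum(),np.median(P[m],0).round(4),(B.T@(P[m].mean(0)-C)).round(4),P[m][:,2].max())
k=np.zeros_like(roi);k[200:228,333:358]=1;k&=(g>140)&(P[...,2]<.07);v,u=np.nonzero(k);w=ray(u.mean(),v.mean(),.048);print("tri",w.round(4),(B.T@(w-C)).round(4))
st([0,.045,.11])
E
```

```text
0.08 158 [ 0.6179 -0.0095  0.1055] [-0.0026 -0.0012  0.1049] 0.11075505463095225
0.09 158 [ 0.6179 -0.0095  0.1055] [-0.0026 -0.0012  0.1049] 0.11075505463095225
0.1 141 [ 0.618  -0.0095  0.1058] [-0.0027 -0.0014  0.1057] 0.11075505463095225
tri [ 0.6149 -0.0738  0.048 ] [-0.0011 -0.0661  0.048 ]
t4.45 tcp [0.6136 0.0637 0.2405] box [-0.0129  0.071   0.2405] yaw -0.072 down [-0.001  0.001 -1.   ] F(box) [ 0.1  0.1 -0.6] w -0.000
move tool [ 0.0129  0.1305 -0.0262]
```

step_arm(
  steps=[0.006,0.03,-0.01,0,0.005,0.03,-0.008,0,0,0.03,0,0,0,0.03,0,0,0,0.02,0,0],
)

```text
clock: 4.95
tool_pos: [0.6272, 0.034, 0.101]
orientation: [-0.706, 0.707, -0.026, 0.033]
ft_force: [0.3, 0.6, 1.0]
gripper_width: -0.0
```

```bash
python3 -c "
from h import *
st([-.002,.032,.093])"
```

```text
t4.95 tcp [0.6272 0.034  0.101 ] box [0.003  0.0424 0.101 ] yaw -0.083 down [ 0.009 -0.002 -1.   ] F(box) [0.2 0.6 1. ] w -0.000
move tool [-0.005   0.0079 -0.0104]
```

step_arm(
  steps=[-0.004,0.006,0,0,-0.001,0.002,-0.004,0,0,0,-0.004,0,0,0,0,0],
)

```text
clock: 5.35
tool_pos: [0.6198, 0.0202, 0.0915]
orientation: [-0.705, 0.708, -0.029, 0.033]
ft_force: [-0.1, -0.2, -0.4]
gripper_width: -0.0006
```

```bash
python3 -c "
from h import *
st([-.002,.01,.093])"
```

```text
t5.35 tcp [0.6198 0.0202 0.0915] box [-0.0033  0.028   0.0915] yaw -0.089 down [ 0.005 -0.005 -1.   ] F(box) [-0.1 -0.2 -0.4] w -0.001
move tool [ 0.0015 -0.0014 -0.018 ]
```

step_arm(
  steps=[0.001,0,-0.005,-0.01,0.001,0,-0.005,0,0,0,-0.004,0,0,0,-0.003,0,0,0,0,0],
)

```text
clock: 5.85
tool_pos: [0.6218, 0.0042, 0.0943]
orientation: [-0.706, 0.707, -0.024, 0.03]
ft_force: [-0.8, 1.5, -1.8]
gripper_width: -0.0001
```

```bash
python3 - <<'E'
from h import *
st([-.002,.01,.093])
s=bot.get_image("side")
save("m4.png",cv2.resize(s["frame"][200:300,250:350],(600,600),interpolation=cv2.INTER_CUBIC))
st()
E
```

```text
t5.85 tcp [0.6218 0.0042 0.0943] box [-0.0001  0.0122  0.0943] yaw -0.076 down [ 0.009 -0.002 -1.   ] F(box) [-1.   1.4 -1.8] w -0.000
move tool [-0.0019  0.0012 -0.0022]
t5.90 tcp [0.6219 0.0045 0.0943] box [-0.0001  0.0125  0.0943] yaw -0.076 down [ 0.009 -0.002 -1.   ] F(box) [-0.8  2.6 -1.3] w 0.000
```

View pics/m4.png

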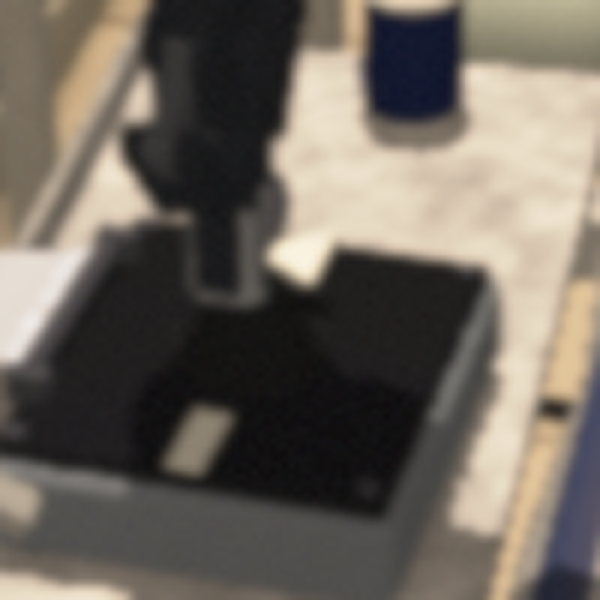

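step_arm(
  steps=[-0.001,0,-0.003,0,-0.001,0,-0.002,0,0,0,0,0],
)

```text
clock: 6.2
tool_pos: [0.6196, 0.0013, 0.0941]
orientation: [0.707, -0.706, 0.023, -0.03]
ft_force: [0.1, 2.8, -1.3]
gripper_width: -0.0
```

```bash
python3 - <<'E'
from h import *
for i in range(3): 
    st(); w=bot.get_image("wrist")
save("w1.png",w["frame"])
E
```

```text
t6.20 tcp [0.6196 0.0013 0.0941] box [-0.0021  0.0091  0.0941] yaw -0.074 down [ 0.009 -0.    -1.   ] F(box) [-0.1  2.8 -1.3] w -0.000
t6.25 tcp [0.6197 0.0014 0.0942] box [-0.002   0.0093  0.0942] yaw -0.074 down [ 0.01  0.   -1.  ] F(box) [-0.5  3.5 -0.2] w -0.000
t6.30 tcp [0.6197 0.0015 0.0942] box [-0.002   0.0093  0.0942] yaw -0.074 down [ 0.01  0.   -1.  ] F(box) [-0.1  3.8 -1.4] w 0.000
```

View pics/w1.png

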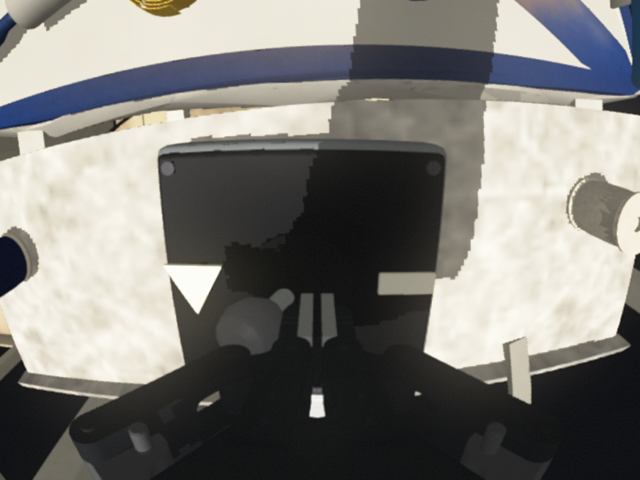

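The wrist view shows the stick leaning toward the triangle: knob at (250,325), base at (285,298). Force is about 3.5 N, so roughly 0.35 rad. I go 1 mm more, then hold.

step_arm(
  steps=[0,0,-0.001,0,0,0,0,0,0,0,0,0,0,0,0,0,0,0,0,0],
)

```text
clock: 6.85
tool_pos: [0.6198, 0.0009, 0.0941]
orientation: [0.707, -0.706, 0.022, -0.029]
ft_force: [-0.9, 4.5, -1.0]
gripper_width: 0.0001
```

step_arm(
  steps=[0,0,0,0,0,0,0,0,0,0,0,0,0,0,0,0,0,0,0,0],
)

```text
clock: 7.35
tool_pos: [0.6198, 0.001, 0.0941]
orientation: [0.707, -0.706, 0.022, -0.029]
ft_force: [0.3, 3.7, -0.7]
gripper_width: 0.0002
```

step_arm(
  steps=[0,0,0,0,0,0,0,0,0,0,0,0,0,0,0,0,0,0,0,0],
)

```text
clock: 7.85
tool_pos: [0.6198, 0.001, 0.0941]
orientation: [0.707, -0.706, 0.023, -0.029]
ft_force: [0.9, 4.2, -1.8]
gripper_width: 0.0001
```

step_arm(
  steps=[0,0,0,0,0,0,0,0,0,0,0,0,0,0,0,0,0,0,0,0],
)

```text
clock: 8.35
tool_pos: [0.6198, 0.0009, 0.0941]
orientation: [0.707, -0.706, 0.023, -0.029]
ft_force: [-0.0, 2.8, -1.2]
gripper_width: 0.0
```

```bash
python3 - <<'E'
from h import *
for i in range(4): 
    st(); w=bot.get_image("wrist")
save("w2.png",w["frame"][230:380,150:480].repeat(2,0).repeat(2,1))
E
```

```text
t8.35 tcp [0.6198 0.0009 0.0941] box [-0.0019  0.0088  0.0941] yaw -0.073 down [ 0.01  0.   -1.  ] F(box) [-0.2  2.8 -1.2] w 0.000
t8.40 tcp [0.6198 0.0009 0.0941] box [-0.0019  0.0088  0.0941] yaw -0.073 down [ 0.01  0.   -1.  ] F(box) [ 0.2  3.5 -1.5] w -0.001
t8.45 tcp [0.6198 0.001  0.0941] box [-0.0019  0.0088  0.0941] yaw -0.073 down [ 0.01  0.   -1.  ] F(box) [-0.5  4.4 -2.8] w -0.000
t8.50 tcp [0.6198 0.001  0.0941] box [-0.0019  0.0088  0.0941] yaw -0.073 down [ 0.01  0.   -1.  ] F(box) [-0.5  4.  -1.4] w -0.000
```

View pics/w2.png

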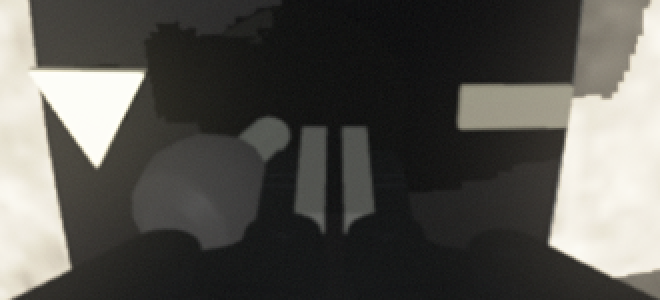

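```bash
python3 - <<'E'
from h import *
from scipy.optimize import least_squares
w=bot.get_image("wrist"); K=w["mtx"]; z=w["range_z"]; v,u=np.mgrid[:480,:640]
a=(u-K[0,2])/K[0,0]; b=(v-K[1,2])/K[1,1]; t=np.hypot(a,b); k=np.tan(t)/np.maximum(t,1e-9)
P=np.stack([a*k*z,b*k*z,z],-1)@w["pose"][:3,:3].T+w["pose"][:3,3]; Q=(P-C)@B
m=np.zeros_like(z,bool); m[300:345,217:272]=1; m&=(Q[...,2]>.075)&(Q[...,2]<.115)
q=Q[m]; print(m.sum(),q.min(0).round(4),q.max(0).round(4))
q=q[(q[:,1]<0.0)]
r=least_squares(lambda c:np.linalg.norm(q-c,axis=1)-.0135,[0,-.02,.09],loss="soft_l1",f_scale=.002); print("knob ~",r.x.round(4),r.cost)
tm=np.zeros_like(z,bool); tm[262:316,160:225]=1; tm&=w["frame"].min(-1)>200; print("tri box",Q[tm&(abs(Q[...,2]-.048)<.01)].mean(0).round(4)); st()
E
```

```text
2253 [-0.0163 -0.0295  0.0815] [ 0.0004 -0.0073  0.1073]
knob ~ [-0.0025 -0.017   0.0936] 0.00047166034101677086
tri box [-0.0041 -0.0538  0.0499]
t8.60 tcp [0.6198 0.001  0.0941] box [-0.0019  0.0088  0.0941] yaw -0.073 down [ 0.01  0.   -1.  ] F(box) [-0.4  3.5 -1.4] w -0.000
```

Measured: knob 17 mm over, about 37 mm from the triangle, and straight. It has been held for over 2 s, so I ease back slowly.

step_arm(
  steps=[0,0,0.004,0,0,0,0.004,0,0,0,0.004,0,0,0,0.004,0,0,0,0.004,0],
)

```text
clock: 9.1
tool_pos: [0.6216, 0.0189, 0.0946]
orientation: [-0.706, 0.708, -0.023, 0.031]
ft_force: [1.1, 0.6, 0.3]
gripper_width: 0.0001
```

step_arm(
  steps=[0,0,0.006,0,0,0,0.008,0,0,-0.01,0.005,0,0,-0.03,0,0,0,-0.04,0,0],
)

```text
clock: 9.6
tool_pos: [0.619, 0.0404, 0.1723]
orientation: [-0.704, 0.709, -0.026, 0.027]
ft_force: [0.0, -0.2, 0.7]
gripper_width: 0.0
```

step_arm(
  steps=[-0.02,-0.03,0,0,-0.04,-0.01,0,0,-0.04,0,0,0,-0.04,0,0,0,0,0,0,0],
)

```text
clock: 10.1
tool_pos: [0.4794, 0.0526, 0.222]
orientation: [-0.706, 0.707, -0.021, 0.032]
ft_force: [0.5, 0.4, -0.2]
gripper_width: -0.0001
```

```bash
python3 - <<'E'
from h import *
st()
t=bot.get_image("top"); s=bot.get_image("side")
save("m5.png",np.hstack([cv2.resize(t["frame"][130:330,190:460],(540,400)),cv2.resize(s["frame"][180:310,230:315],(260,400))]))
P=pts(t); roi=np.zeros((480,640),bool); roi[195:230,302:328]=1
m=roi&(P[...,2]>.1)&(P[...,2]<.12); print(m.sum(),(B.T@(P[m].mean(0)-C)).round(4)); st()
E
```

```text
t10.10 tcp [0.4794 0.0526 0.222 ] box [-0.1458  0.0495  0.222 ] yaw -0.075 down [ 0.015 -0.003 -1.   ] F(box) [ 0.5  0.5 -0.2] w -0.000
138 [-0.0027 -0.0016  0.1055]
t10.20 tcp [0.4842 0.0529 0.223 ] box [-0.1411  0.0502  0.223 ] yaw -0.076 down [ 0.02  -0.003 -1.   ] F(box) [0.7 0.3 0.5] w 0.000
```

View pics/m5.png

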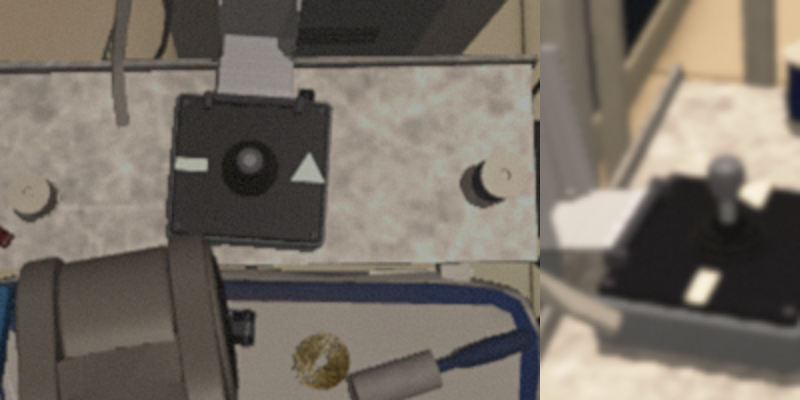

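The guard is open, the stick is upright (knob back at its starting position), the spools and tape are in place, and the arm is clear.

```bash
python3 -c "
from h import *
st(); print(bot.job_done())"
```

```text
t10.20 tcp [0.4842 0.0529 0.223 ] box [-0.1411  0.0502  0.223 ] yaw -0.076 down [ 0.02  -0.003 -1.   ] F(box) [0.7 0.3 0.5] w 0.000
the job is handed in; nothing more can be done
None
```

The job is handed in at 10.2 s on the robot's clock; it reported no verdict. I swung the guard over backwards until it lay open by itself. Then I pushed the stick towards the triangle, on the right (-y) side, held it for over 2 s and eased it back upright.

- **During the hold:** the wrist camera put the knob about 17 mm over and about 37 mm from the triangle (limit 42 mm). It had no measurable fore tilt, and the side force was about 3.5 N.
- **At the end:** the knob was within 1 mm of where it was before the push. The guard was still lying back open, judged from the pictures only; I did not measure its angle.
- **Other objects:** in the last pictures the spools and tape looked unmoved, and the arm was clear with no contact force. The pot was hidden under the arm in that last top view, but the arm passed well above it and no contact showed.
- **One reading disagreed:** a single top-view reading put the triangle at 66 mm from the box's centre instead of 55 mm. I put that down to bright shelf pixels in the mask; the wrist camera later gave 54 mm.

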